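# Change over to the spare lamp in a cold-light source

### The arm

A 6-joint arm with a two-finger parallel gripper is mounted at the origin on the work surface. World frame = base frame: x ahead of the robot, y to its left, z up, the work surface at z = 0. Lengths are in m, angles in rad, forces in N, time in s.
With the tool pointing down it reaches from about 0.325 to 0.9 m from the base axis. Payload 6.1 kg.
Tool frame: the origin (TCP) lies midway between the tips of the shut fingers; the grasp point (between the pads) lies 19 mm behind it; z points along the fingers, y is the line along which they close (so a half turn about z gives the same grasp; the last joint's range is limited). The gripper opens to 85 mm and grips with 20 to 120 N. Pads are 22 mm wide; open, the fingers measure 114 mm over their backs; the gripper's body (76 mm by 85 mm) begins 54 mm behind the grasp point. The pads swing forward as they close: fully open they stand 13 mm farther back than shut.
Start: joints at [-1.433, 0.22, 1.526, -0, 1.395, -0.126], TCP at [0.163, -0.603, 0.192] pointing down, gripper open.
Joint ranges: [-2.98, 2.98], [-0.91, 2.08], [0.09, 2.57], [-1.24, 4.39], [0.2, 2.65], [-2.68, 2.68]. Speed limits (rad/s): [2.57, 2.57, 3.01, 3.14, 3.14, 3.14].

### API

Orientations are given as [roll, pitch, yaw] about the fixed x, y, z axes, in that order (R = Rz(yaw) Ry(pitch) Rx(roll)).
In Python, from plant import movep, move_l, set_joints, gripper_to, hold, inverse_kinematics, observe, get_image, get_calibration, Unreachable, job_done gives the robot as it stands. Calls block until the motion is done:
- movep(position, orientation): joint-space move of the TCP to a pose.
- move_l(position, feed=0.15, rotation=None, max_force=None): straight line of the TCP; rotation=None keeps the orientation; feed is the mean speed in m/s. With max_force (N) it stops when the force on the tool has changed by that much, and returns True; else False.
- set_joints(angles): joint-space move.
- gripper_to(opening, f_grip=None): finger opening in m; f_grip is the grip in N (None keeps the last); returns when the fingers have stopped.
- hold(seconds).
- inverse_kinematics(position, orientation): joint angles nearest the present ones, or None.
- observe(): the state.
- get_image(name): name is "scene" or "side" or "wrist"; returns (picture, depth): 480x640x3 uint8, red, green, blue; 480x640 float32, m along the optical axis (not along the pixel's ray), 0 where there is no reading.
- get_calibration(name): a dict with "intrinsics" (3x3 intrinsics, pixels), "world_from_camera" (4x4, takes a point from camera to world coordinates). Camera axes: x right, y down, z forward; pixel columns grow to the right and rows downward; lengths in m; the calibration is good to about 2 mm. The wrist camera is an equidistant fisheye: a pixel r from the principal point sees the ray r / f radians off the axis. A picture is of the moment at which its call begins: read the wrist's pose just before it. get_calibration takes no time and is no camera call; for the wrist camera it gives the pose at the moment of the call.
A pose or a line that the arm cannot do raises Unreachable and nothing moves.
- job_done(): hands the job in; it is judged then, once.
The state is a dict: "time_s": time; "q": joint angles; "joint_velocities": joint speeds; "joint_torque": joint torques, N m; "eef_pos": TCP position; "tcp_rot": TCP orientation; "ft_force": force on the tool from outside, world axes, zero at the start; "torque": the same for the moment, N m; "opening": finger opening in m; "grasp_force": force on a finger pad.
Only numpy, scipy, OpenCV 4.12 (cv2) and the standard library are available. Lean on these libraries where they do the work, as an engineer would, in place of code of your own. Each camera call takes 0.05 s, during which the arm holds its last target. There are 200 camera calls.

### The job

The working lamp in the light source has blown: lift the paddle on the lid to draw the latch, swing the lid right back until it stands open by itself, and slide the flush lamp changer inside across as far as it goes, so that the spare lamp comes into line with the light port. Move the changer by its bare metal plate without touching either glass lamp, and leave the lid open for the dead bulb to be taken out later. Leave the things around the unit where they are.

Things in the scene. Friction and masses are not known exactly. Their poses are not given: they have to be found in the camera images.
- unit: Cold-light source standing fixed on the table: cream housing 260 deep (x) x 250 wide (y) x 130 mm high; origin at the centre of its underside, z up, +x away from its front (the front face with panel and light port is at x -130), +y to the left as seen from the front. Lamp house under the lid at x -130 to +25, behind it the fan housing, flat on top at 130 mm.
- lamp_house (a point): Middle of the lamp house at deck level, 50 mm in front of the unit's origin and 70 mm above the table. It is an open-topped well 60 mm deep below the rim (130 mm up), inside x -124 to +30, y -119 to +119 mm in the unit's frame, front and side walls 6 mm thick, steel deck.
- lid (a joint): Opening angle of the lid in rad: 0 shut, grows as the front edge rises, stop at 1.92 (leaning back). Latched while the paddle is down. The lid (155 x 250 x 4 mm, about 0.4 kg, top at 134 mm) falls shut by its weight below about 1.55 and falls back on its stop above about 1.65.
- lid_hinge (a point): Middle of the lid's hinge line at the lid's rear edge: at x +28, y 0, z 132 mm in the unit's frame; the hinge line runs along the unit's y.
- paddle (a joint): Angle of the paddle against the lid in rad: 0 lying flat (sprung shut), stop at 0.70. It grows as the front lip rises. The pawl hidden under the lid is drawn clear of its keeper at about 0.5; the lip needs about 3 N to start and 7 N at the stop, and springs back when let go.
- paddle_lip (a point): Middle of the front lip of the black paddle, a plate 92 wide (y) x 74 x 4 mm lying on the lid at the middle of its front edge and ending in a round bar of 8 mm diameter, 84 mm long; this point is on the bar's axis. With the lid shut it is 144 mm above the table and 30 mm in front of the housing, with free space under it down to the table, so that fingers fit below it.
- paddle_pivot (a point): Middle of the paddle's pivot axis (along the unit's y), 70 mm behind the lip and 12 mm above the middle of the lid's thickness.
- changer (a joint): Position of the lamp changer in m: 0 with the working lamp at the light port, 0.060 (end stop) with the spare lamp there. It grows towards the unit's -y, that is to the right as seen from the front. It drags with about 2 N and stays where it is left.
- slide_pad (a point): Centre of the bare, grooved front area (58 mm in x, 120 mm in y) of the changer's top face, 70.5 mm above the table, 60 mm behind the front wall's inner face. The changer is a flat aluminium plate 113 (x) x 120 (y) mm without a handle, flush with the deck, in a slot 180 mm long.
- lamp_working: Glass reflector lamp facing the front, 50 mm diameter, standing on the changer's rear half, its axis 26 mm above the plate; this origin is on the plate, the glass front is 24 mm in front of it (towards -x, 40 mm behind slide_pad) and the top of the glass 51 mm above the plate. At the light port at the start.
- lamp_spare: The like lamp beside it, 60 mm towards the unit's +y, standing on the same changer.
- light_port (a point): Centre of the round light port on the housing's front face, 40 mm diameter, nearly flush, at y 0 and 96.5 mm up; the lamp in use stands straight behind it.
- carton: Bystander: cardboard lamp carton 55 x 55 x 75 mm, beside the unit; origin under its centre.
- spray: Bystander: white bottle, 60 mm diameter, 160 mm high, beside the unit; origin under its centre.
- occluder: Bystander: black hand occluder lying flat beside the unit, 185 mm long (along its x) and 62 mm wide at its disc, 8 mm thick.
- dish: Bystander: open steel dish 160 x 90 x 25 mm, beside the unit; origin under its centre.

How it is judged:
By the outcome, as a careful person would: the job done as asked, in the order asked, and still so for the second after the job is handed in, with the robot touching nothing.
It also fails if it takes over 56 s, if anything falls off the work surface, if the arm or the gripper's body presses on something with over 40 N, if the wrist force passes 120 N, or if a joint passes its speed limit or range.

## Working session

There is one attempt and no reset: what is moved stays moved. The work goes in short steps, each a Python script; the robot and the scene stay as the last script left them, time stands still between calls to the robot, and variables do not carry over. Pictures are saved under pics/ and viewed, at most 10 in all, crops included, and the job is handed in when it is done.

```bash
ls; mkdir -p pics; python3 - <<'E'
from plant import *
import cv2,numpy as np
ims=[]
for n in("scene","side"):
    p,d=get_image(n);np.savez(f"pics/{n}0.npz",p=p,d=d,**get_calibration(n))
    cv2.imwrite(f"pics/{n}0.png",p[:,:,::-1])
print(observe()["time_s"],observe()["tcp_rot"])
E
```

```text
pics
0.1 [-3.13981070e+00 -2.02268620e-04  2.63812587e-01]
```

View pics/scene0.png

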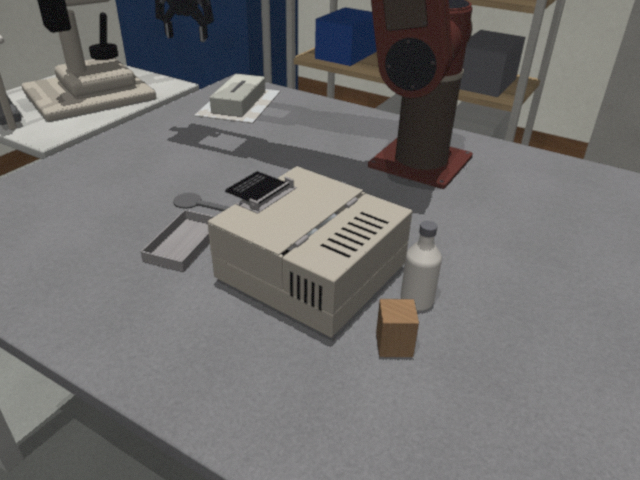

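View pics/side0.png

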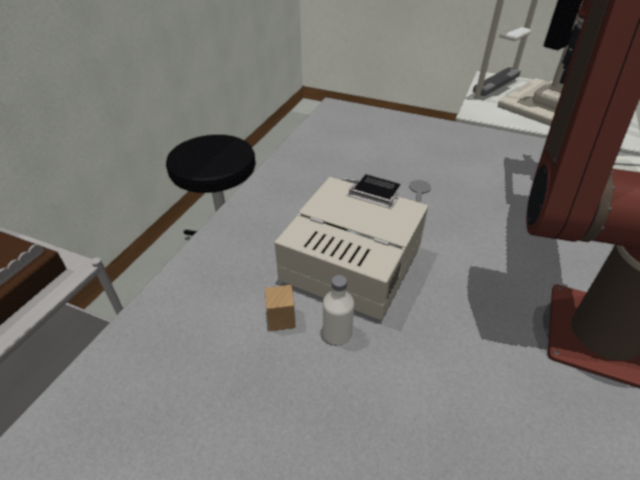

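The scene shows the unit's fan housing towards the carton and spray. The paddle is at about (260,187) in the scene view and (375,187) in the side view. I'll fit the top rectangle from the depth images.

```bash
cat > h.py <<'E'
import numpy as np,cv2
def cloud(f):
    z=np.load(f);d=z["d"];K=z["intrinsics"];T=z["world_from_camera"]
    v,u=np.mgrid[:480,:640]
    P=np.stack([(u-K[0,2])/K[0,0]*d,(v-K[1,2])/K[1,1]*d,d],-1)@T[:3,:3].T+T[:3,3]
    P[d==0]=np.nan
    return P,z["p"]
E
python3 - <<'E'
from h import *
for n in("scene","side"):
    P,p=cloud(f"pics/{n}0.npz")
    T=np.load(f"pics/{n}0.npz")["world_from_camera"];print(n,"cam",T[:3,3].round(2))
    m=(P[...,2]>.12)&(P[...,2]<.14)
    l,lab,st,_=cv2.connectedComponentsWithStats(m.astype(np.uint8))
    k=1+np.argmax(st[1:,4]);q=P[lab==k]
    r=cv2.minAreaRect((q[:,:2]*1000).astype(np.float32));print(st[k],r,cv2.boxPoints(r).round())
    for z0,z1 in((.1,.125),(.126,.132),(.132,.137),(.138,.155)):
        mm=(P[...,2]>z0)&(P[...,2]<z1)&(np.linalg.norm(P[...,:2]-np.array(r[0])/1000,axis=-1)<.25); print(z0,mm.sum(),np.nanmean(P[mm],0).round(3))
px={"scene":dict(pad=(260,187),carton=(398,312),spray=(424,240),dish=(178,245),occ=(186,201)),"side":dict(pad=(377,188),carton=(280,295),spray=(339,300),occ=(420,187))}
for n in px:
    P,_=cloud(f"pics/{n}0.npz")
    for k,(u,v) in px[n].items(): print(n,k,P[v,u].round(3))
E
```

```text
scene cam [1.25 0.44 0.66]
[  208   166   205   120 12490] ((541.0284423828125, 13.7294921875), (262.8483581542969, 254.4579620361328), 85.58397674560547) [[ 404. -108.]
 [ 658. -127.]
 [ 678.  135.]
 [ 424.  155.]]
0.1 3056 [0.603 0.088 0.112]
0.126 3521 [0.571 0.089 0.131]
0.132 7623 [0.553 0.008 0.135]
0.138 1561 [ 0.533 -0.073  0.147]
side cam [0.31 0.73 0.76]
[ 275  177  154  109 9092] ((540.3952026367188, 12.017059326171875), (262.9956359863281, 250.62680053710938), 86.11954498291016) [[ 406. -111.]
 [ 657. -128.]
 [ 674.  135.]
 [ 424.  152.]]
0.1 1717 [0.513 0.143 0.112]
0.126 4187 [0.538 0.092 0.13 ]
0.132 4597 [ 0.532 -0.022  0.134]
0.138 960 [ 0.528 -0.083  0.146]
scene pad [ 0.534 -0.104  0.148]
scene carton [0.626 0.222 0.076]
scene spray [0.511 0.207 0.137]
scene dish [ 0.608 -0.256  0.004]
scene occ [ 0.476 -0.354  0.006]
side pad [ 0.529 -0.108  0.147]
side carton [0.62  0.217 0.075]
side spray [0.494 0.22  0.122]
side occ [ 0.467 -0.352  0.005]
```

```bash
cat >> h.py <<'E'
from scipy.spatial.transform import Rotation as Rn
from plant import *
C=np.array([.5407,.0129,0]);YAW=1.497
ux=np.array([np.cos(YAW),np.sin(YAW),0]);uy=np.array([-ux[1],ux[0],0]);uz=np.array([0,0,1.])
def W(x,y,z): return list(C+(x*ux+y*uy)/1000+uz*z/1000)   # unit frame mm -> world m
def U(p): d=np.array(p)-C; return (np.array([d@ux,d@uy,d[2]])*1000).round(1)
def ori(z,y):
    z=z/np.linalg.norm(z);return list(Rn.from_matrix(np.c_[np.cross(y,z),y,z]).as_euler("xyz"))
def arc(th,r=170,off=10,e=11): # TCP (unit x,z) for finger top edge touching the paddle's underside at radius r
    x=28-r*np.cos(th)+off*np.sin(th); z=132+r*np.sin(th)+off*np.cos(th); return x,z-e
E
python3 - <<'E'
from h import *
for pitch in(-.5,-.25,0,.3):
  for s in(1,-1):
    o=ori(np.cos(pitch)*ux+np.sin(pitch)*uz,s*uy);print(pitch,s,np.round(o,2))
    for x,z in[(-250,250),(-220,127),(-140,125)]+[arc(t) for t in(.3,.6,.9,1.2,1.5,1.8)]:
        q=inverse_kinematics(W(x,0,z),o);print(np.round([x,z]),None if q is None else np.round(q,2))
o=ori(-uz,ux)
for sy in(1,-1):
  for sgn in (ux,-ux,uy,-uy):
    print("down",[None if (q:=inverse_kinematics(W(-66,y,75),ori(-uz,sgn))) is None else np.round(q,2) for y in(40,-40)])
  break
E
```

```text
-0.5 1 [-3.14  1.07 -1.64]
[-250  250] [-0.95  0.63  1.25  0.7   2.09  2.35]
[-220  127] [-0.93  0.73  1.35  0.66  1.92  2.23]
[-140  125] [-0.85  0.63  1.51  0.71  1.83  2.24]
[-131.  181.] [-0.84  0.54  1.52  0.73  1.89  2.3 ]
[-107.  225.] [-0.81  0.45  1.55  0.76  1.91  2.37]
[-70. 260.] [-0.77  0.37  1.59  0.8   1.91  2.43]
[-24. 283.] [-0.71  0.29  1.64  0.84  1.89  2.49]
[ 26. 291.] [-0.64  0.23  1.7   0.88  1.85  2.53]
[ 76. 284.] [-0.56  0.19  1.76  0.91  1.78  2.56]
-0.5 -1 [ 3.14 -1.07  1.5 ]
[-250  250] [-0.95  0.63  1.25  0.7   2.09 -0.79]
[-220  127] [-0.93  0.73  1.35  0.66  1.92 -0.91]
[-140  125] [-0.85  0.63  1.51  0.71  1.83 -0.9 ]
[-131.  181.] [-0.84  0.54  1.52  0.73  1.89 -0.84]
[-107.  225.] [-0.81  0.45  1.55  0.76  1.91 -0.78]
[-70. 260.] [-0.77  0.37  1.59  0.8   1.91 -0.71]
[-24. 283.] [-0.71  0.29  1.64  0.84  1.89 -0.65]
[ 26. 291.] [-0.64  0.23  1.7   0.88  1.85 -0.61]
[ 76. 284.] [-0.56  0.19  1.76  0.91  1.78 -0.58]
-0.25 1 [-3.14  1.32 -1.64]
[-250  250] [-0.98  0.78  1.2   0.85  2.22  2.37]
[-220  127] [-0.95  0.9   1.25  0.78  2.08  2.22]
[-140  12
[... 2517 characters left out ...]
.95  1.43  1.18  2.31 -0.84]
[-70. 260.] [-0.8   0.85  1.53  1.23  2.28 -0.82]
[-24. 283.] [-0.75  0.77  1.61  1.27  2.24 -0.81]
[ 26. 291.] [-0.68  0.72  1.69  1.32  2.2  -0.82]
[ 76. 284.] [-0.61  0.7   1.74  1.35  2.14 -0.85]
down [array([-0.26,  0.04,  1.96,  0.  ,  1.15, -1.76]), array([-0.23,  0.22,  1.75,  0.  ,  1.17, -1.73])]
down [array([-0.26,  0.04,  1.96, -0.  ,  1.15,  1.39]), array([-0.23,  0.22,  1.75, -0.  ,  1.17,  1.41])]
down [None, None]
down [array([-0.26,  0.04,  1.96,  0.  ,  1.15, -0.18]), array([-0.23,  0.22,  1.75,  0.  ,  1.17, -0.16])]<sys>:0: UserWarning: Gimbal lock detected. Setting third angle to zero since it is not possible to uniquely determine all angles.
```

```bash
python3 - <<'E' 2>/dev/null
from h import *
T=get_calibration("wrist")["world_from_camera"];s=observe()
R=Rn.from_euler("xyz",s["tcp_rot"]);print("cam in tool",R.inv().apply(T[:3,3]-s["eef_pos"]).round(3))
o=ori(ux,-uy)
gripper_to(0.0,40)
movep(W(-270,0,260),o)
print(observe()["time_s"],observe()["ft_force"])
move_l(W(-225,0,122),.15)
p,d=get_image("wrist");cv2.imwrite("pics/w1.png",p[:,:,::-1])
s=observe();print(s["time_s"],U(s["eef_pos"]),s["ft_force"],s["opening"])
E
```

```text
cam in tool [ 0.078  0.    -0.182]
2.5417 [ 0.10258885 -0.36146013 -1.28686596]
3.7083 [-225.8   -0.4  123.1] [ 0.29976182 -0.89948882 -0.51797396] 5.3834522321366266e-05
```

View pics/w1.png

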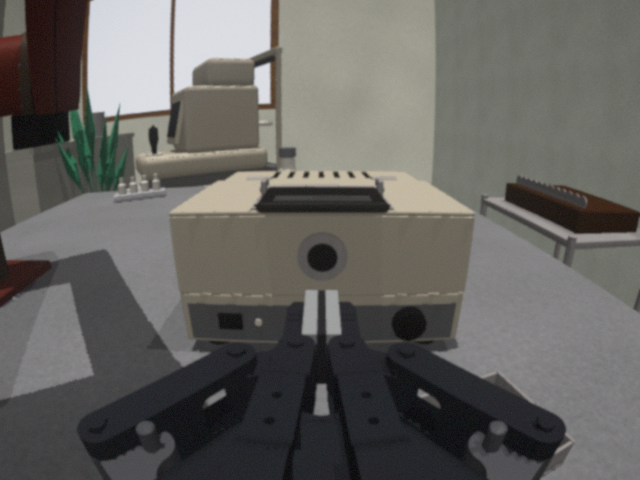

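The wrist view shows the fingers centred below the lip, with the bar at about (322,203) and the light port at (322,257). Next I'll hook under it and lift.

```bash
python3 - <<'E' 2>/dev/null
from h import *
def rep(n): s=observe();print(n,round(s["time_s"],2),U(s["eef_pos"]),np.round(s["ft_force"],1))
rep("in") if not move_l(W(-142,0,122),.08,max_force=15) else rep("HIT")
for z in(132,142,152,160,168,174):
    h=move_l(W(-142,0,z),.04,max_force=35);rep(h)
    if h: break
p,d=get_image("side");cv2.imwrite("pics/s2.png",p[140:300,220:470,::-1].repeat(3,0).repeat(3,1))
E
```

```text
in 4.89 [-1.425e+02 -1.000e-01  1.220e+02] [-0.1 -0.1  0.5]
False 5.29 [-1.423e+02 -1.000e-01  1.324e+02] [-0.6 -0.4  0.6]
False 5.69 [-1.421e+02 -1.000e-01  1.423e+02] [ 0.4  0.3 -0.3]
False 6.09 [-1.421e+02 -1.000e-01  1.523e+02] [-0.6 -0.9  0.8]
False 6.44 [-1.421e+02 -1.000e-01  1.603e+02] [-0.2  0.4 -0.6]
False 6.79 [-1.421e+02 -1.000e-01  1.683e+02] [0.7 0.1 1. ]
False 7.09 [-1.421e+02 -1.000e-01  1.743e+02] [-0.1  0.1 -0.7]
```

View pics/s2.png

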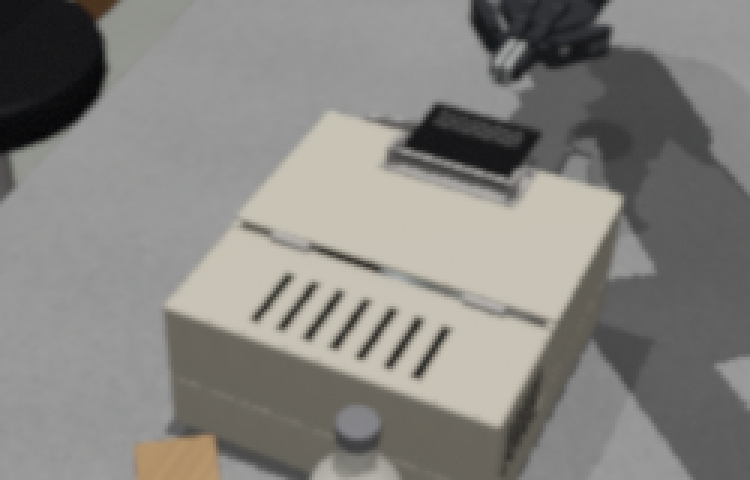

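The side crop shows the fingertips at about (388,163) in the full image, seemingly clear of the paddle. I'll compare this with the projected TCP.

```bash
python3 - <<'E' 2>/dev/null
from h import *
for n in("side","scene"):
    p,d=get_image(n);c=get_calibration(n);np.savez(f"pics/{n}3.npz",p=p,d=d,**c)
    P,_=cloud(f"pics/{n}3.npz")
    q=np.linalg.inv(c["world_from_camera"])@np.r_[observe()["eef_pos"],1];q=c["intrinsics"]@q[:3];print(n,"TCP px",q[:2]/q[2])
    L=(P-C)@np.c_[ux,uy,uz]*1000
    m=(np.abs(L[...,1])<60)&(L[...,0]<-60)&(L[...,0]>-260)&(L[...,2]>138)
    for x in range(-260,-60,10):
        k=m&(L[...,0]>=x)&(L[...,0]<x+10)
        if k.any(): print(x,k.sum(),np.percentile(L[k][:,2],[5,50,95]).round(),np.percentile(L[k][:,1],[5,95]).round())
p,d=get_image("scene");cv2.imwrite("pics/c3.png",p[140:300,170:420,::-1].repeat(3,0).repeat(3,1))
E
```

```text
side TCP px [380.26651168 173.28068145]
-260 132 [166. 183. 192.] [-52.  53.]
-250 146 [166. 185. 192.] [-43.  46.]
-240 90 [165. 185. 188.] [-35.  38.]
-230 133 [165. 180. 187.] [-27.  31.]
-220 32 [173. 183. 186.] [-12.  14.]
-210 35 [170. 182. 186.] [-11.  14.]
-200 33 [172. 182. 187.] [-11.  14.]
-190 75 [167. 177. 187.] [-9. 12.]
-180 1 [183. 183. 183.] [-1. -1.]
-170 38 [145. 147. 149.] [-38.  42.]
-160 106 [144. 147. 149.] [-40.  40.]
-150 94 [144. 146. 148.] [-40.  40.]
-140 106 [144. 146. 148.] [-42.  42.]
-130 95 [144. 146. 148.] [-41.  42.]
-120 106 [145. 146. 149.] [-41.  42.]
-110 112 [144. 146. 148.] [-41.  40.]
-100 117 [143. 147. 152.] [-47.  51.]
-90 109 [141. 146. 153.] [-50.  50.]
-80 2 [143. 148. 153.] [-43.  44.]
scene TCP px [249.28037402 170.02356964]
-260 231 [164. 185. 193.] [-54.  46.]
-250 218 [166. 186. 193.] [-47.  35.]
-240 139 [165. 187. 189.] [-37.  32.]
-230 195 [167. 182. 188.] [-30.  27.]
-220 76 [169. 183. 187.] [-15.   9.]
-210 60 [171. 183. 187.] [-13.   6.]
-200 65 [170. 183. 188.] [-13.   4.]
-190 108 [168. 179. 187.] [-11.   7.]
-180 16 [170. 178. 184.] [-5.  6.]
-170 29 [147. 149. 150.] [-43.  33.]
-160 151 [146. 148. 151.] [-44.  40.]
-150 147 [146. 148. 150.] [-44.  40.]
-140 149 [146. 148. 150.] [-45.  39.]
-130 137 [145. 148. 149.] [-46.  39.]
-120 159 [146. 148. 149.] [-46.  38.]
-110 140 [146. 148. 149.] [-45.  41.]
-100 184 [138. 148. 154.] [-53.  48.]
-90 246 [138. 147. 154.] [-52.  49.]
-80 22 [138. 139. 152.] [-52.  48.]
```

View pics/c3.png

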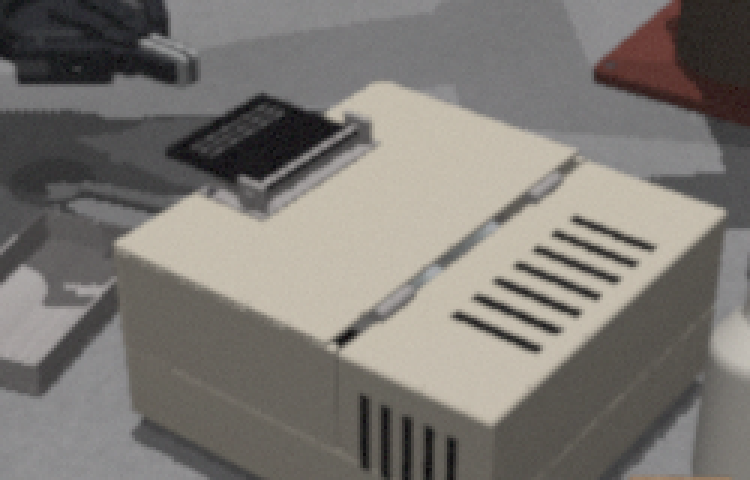

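Both cameras put the fingertips at about unit x -182, while the reported TCP is at -142. I'll check with the wrist camera whether the arm pose or the finger length is off.

```bash
cat >> h.py <<'E'
def wcloud():
    c=get_calibration("wrist");p,d=get_image("wrist");K=c["intrinsics"];T=c["world_from_camera"]
    v,u=np.mgrid[:480,:640];a=(u-K[0,2])/K[0,0];b=(v-K[1,2])/K[1,1];r=np.hypot(a,b)+1e-9
    X=np.stack([np.tan(r)*a/r*d,np.tan(r)*b/r*d,d],-1);P=X@T[:3,:3].T+T[:3,3];P[d==0]=np.nan
    return (P-C)@np.c_[ux,uy,uz]*1000,X*1000,p
E
python3 - <<'E' 2>/dev/null
from h import *
s=observe();print(U(s["eef_pos"]),s["tcp_rot"],np.round(s["q"],3),s["opening"],np.abs(s["joint_velocities"]).max())
L,X,p=wcloud();cv2.imwrite("pics/w4.png",p[:,:,::-1]);np.savez("pics/w4.npz",L=L,X=X,p=p)
m=(np.abs(L[...,1])<40)&(L[...,2]>60)&(L[...,2]<125);print("front face x",np.nanpercentile(L[m][:,0],[5,25,50,75,95]).round())
m=(np.abs(L[...,1])<40)&(L[...,2]>140)&(L[...,2]<155);print("paddle x,z",np.nanpercentile(L[m][:,0],[2,5,25,50]).round(),np.nanmedian(L[m][:,2]))
for v in range(200,330,8): print(v,L[v,322].round(),X[v,322].round())
E
```

```text
[-141.9    0.   173.9] [-1.11562275 -1.57064034 -0.52897068] [-0.895  0.897  1.377  0.964  2.163 -0.894] 8.871195936676483e-05 0.0010693496041830459
front face x [-136. -134. -132. -131. 2737.]
paddle x,z [-166. -165. -153. -129.] 145.7212700508732
200 [2727.   -8. -408.] [   7. -312. 3107.]
208 [738.  -3.  -1.] [   2.  -86. 1089.]
216 [647.  -2.  -2.] [   2.  -57. 1002.]
224 [102.  -1. 131.] [  1. -16. 444.]
232 [ 72.  -1. 130.] [  1.  -6. 415.]
240 [ 47.  -1. 129.] [  1.   3. 391.]
248 [  9.  -1. 134.] [  1.  10. 354.]
256 [-15.  -1. 135.] [  1.  17. 331.]
264 [-33.  -1. 134.] [  1.  23. 314.]
272 [-49.  -1. 134.] [  1.  28. 298.]
280 [-92.  -0. 146.] [  1.  29. 254.]
288 [-103.   -0.  146.] [  1.  33. 243.]
296 [-192.   -0.  185.] [  0.  23. 146.]
304 [-198.   -0.  185.] [  0.  26. 141.]
312 [-205.   -0.  185.] [  0.  27. 135.]
320 [-210.   -0.  185.] [  0.  29. 130.]
328 [-217.   -0.  185.] [  0.  31. 123.]
```

View pics/w4.png

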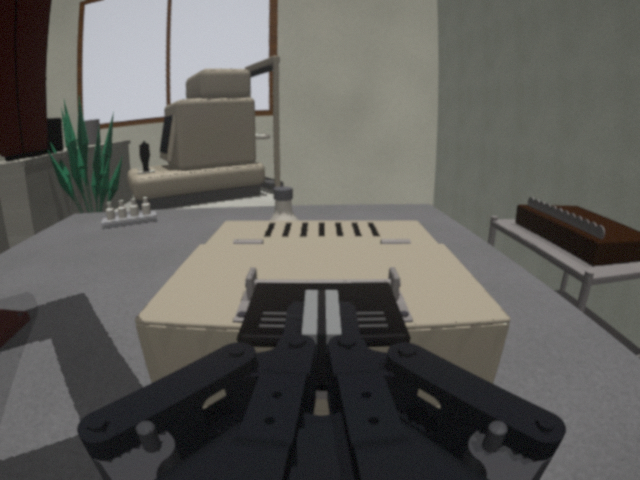

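The arm pose and unit pose agree: the wrist depth gives the front face at -132 and the paddle lip front at -166. The real fingertips, however, end about 39 mm short of the reported TCP. I'll apply this tool-length correction and redo the hook.

```bash
python3 - <<'E' 2>/dev/null
from h import *
D=39
def rep(n): s=observe();print(n,round(s["time_s"],2),U(s["eef_pos"])-[D,0,0],np.round(s["ft_force"],1))
move_l(W(-184+D,0,122),.12)
h=move_l(W(-143+D,0,122),.08,max_force=12);rep(h)
if not h:
  for z in(132,142,152,160,168,174):
    h=move_l(W(-143+D,0,z),.04,max_force=35);rep(h)
    if h: break
p,d=get_image("side");c=get_calibration("side");np.savez("pics/side5.npz",p=p,d=d,**c)
P,_=cloud("pics/side5.npz");L=(P-C)@np.c_[ux,uy,uz]*1000
m=(np.abs(L[...,1])<120)&(L[...,2]>120)&(L[...,2]<300)
for x in range(-190,30,20):
    k=m&(L[...,0]>=x)&(L[...,0]<x+20)
    if k.any(): print(x,k.sum(),np.percentile(L[k][:,2],[5,25,50,75,95]).round())
E
```

```text
False 8.58 [-142.7   -0.   122.2] [ 0.2 -0.2 -0.5]
False 8.98 [-143.3   -0.   131.8] [-0.7 -1.6 -2.8]
False 9.38 [-143.   -0.  142.] [-0.  -0.6 -4.9]
False 9.78 [-142.9    0.   152.1] [-1.4  0.6 -6.8]
False 10.13 [-143.2   -0.   160.3] [ 0.   0.2 -7. ]
False 10.48 [-1.435e+02 -1.000e-01  1.692e+02] [-0.3 -2.7 -3.2]
False 10.78 [-142.9   -0.   174.4] [-0.4  0.3 -3.9]
-190 141 [172. 178. 182. 186. 188.]
-170 23 [183. 186. 188. 192. 193.]
-150 412 [143. 182. 185. 189. 193.]
-130 709 [141. 143. 167. 173. 178.]
-110 791 [140. 141. 151. 159. 165.]
-90 743 [138. 139. 141. 142. 154.]
-70 632 [137. 138. 139. 140. 141.]
-50 645 [136. 137. 138. 139. 140.]
-30 689 [135. 136. 137. 137. 139.]
-10 696 [134. 135. 136. 136. 138.]
10 629 [130. 133. 134. 135. 137.]
```

```bash
python3 - <<'E' 2>/dev/null
from h import *
D=39
def rep(n): s=observe();print(n,round(s["time_s"],2),U(s["eef_pos"])-[D,0,0],np.round(s["ft_force"],1))
for t in np.arange(.3,1.86,.13):
    x,z=arc(t);h=move_l(W(x+D,0,z),.1,max_force=30);rep(round(t,2))
    if h: print("HIT");break
p,d=get_image("side");c=get_calibration("side");np.savez("pics/side6.npz",p=p,d=d,**c);cv2.imwrite("pics/s6.png",p[:,:,::-1])
E
```

```text
0.3 11.12 [-1.316e+02 -1.000e-01  1.815e+02] [ 0.1 -0.   1.1]
0.43 11.49 [-1.225e+02 -1.000e-01  2.013e+02] [ 0.2 -2.1 -2.4]
0.56 11.87 [-110.7   -0.   219.9] [-0.4 -3.1 -1.2]
0.69 12.24 [-96.7  -0.  237. ] [-0.5 -2.  -0.6]
0.82 12.62 [-81.4  -0.  253. ] [-1.6 -6.6  4.1]
0.95 12.99 [-6.310e+01 -1.000e-01  2.651e+02] [ 0.2 -4.5  2.8]
1.08 13.37 [-4.320e+01  1.000e-01  2.751e+02] [ 1.3 -2.   0.1]
1.21 13.74 [-2.230e+01  2.000e-01  2.832e+02] [-0.3 -0.4  0.1]
1.34 14.12 [ -0.5   0.3 288.7] [-0.1 -0.3 -1.1]
1.47 14.49 [ 21.6   0.3 291.2] [-0.6 -0.2  0.5]
1.6 14.87 [4.37e+01 1.00e-01 2.91e+02] [0.7 1.8 3.9]
1.73 15.24 [6.540e+01 2.000e-01 2.883e+02] [-0.7  2.7  6.4]
```

View pics/s6.png

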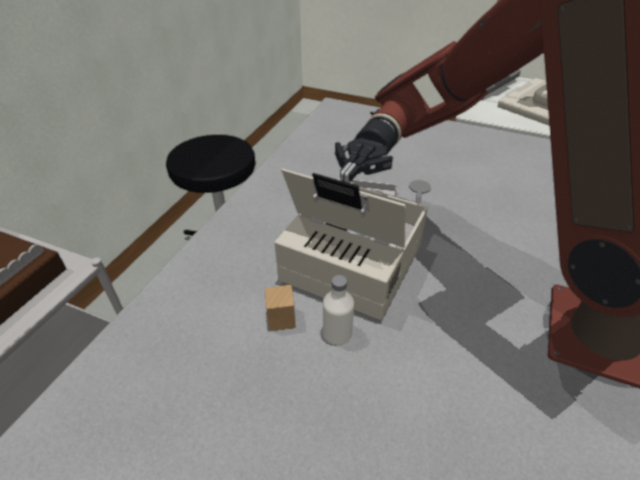

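The side view shows the lid roughly upright, with the paddle at (337,190) and the fingers at its top edge near (350,172). I'll measure the lid angle.

```bash
cat >> h.py <<'E'
def lidang(n="side"):
    p,d=get_image(n);c=get_calibration(n);np.savez("pics/tmp.npz",p=p,d=d,**c)
    P,p=cloud("pics/tmp.npz");L=(P-C)@np.c_[ux,uy,uz]*1000
    m=(np.abs(L[...,1])>55)&(np.abs(L[...,1])<115)&(L[...,2]>150)&(L[...,2]<290)&(L[...,0]>-140)&(L[...,0]<120)
    q=L[m];th=np.arctan2(q[:,2]-132,28-q[:,0]);return m.sum(),np.percentile(th,[10,50,90]).round(3),L
E
python3 - <<'E' 2>/dev/null
from h import *
n,a,L=lidang();print(n,a)
m=(np.abs(L[...,1])<48)&(L[...,2]>140)&(L[...,2]<350)&(L[...,0]>-140)&(L[...,0]<150)
for z in range(140,330,10):
    k=m&(L[...,2]>=z)&(L[...,2]<z+10)
    if k.any(): print(z,k.sum(),np.percentile(L[k][:,0],[5,50,95]).round(),np.percentile(L[k][:,1],[5,95]).round())
s=observe();print(s["time_s"],np.round(s["ft_force"],1),U(s["eef_pos"]))
E
```

```text
2155 [1.906 1.92  1.935]
140 101 [31. 33. 35.] [-42.  44.]
150 107 [35. 36. 39.] [-43.  44.]
160 102 [38. 40. 42.] [-41.  43.]
170 118 [42. 44. 46.] [-43.  44.]
180 112 [45. 47. 49.] [-42.  42.]
190 116 [49. 51. 53.] [-40.  43.]
200 108 [53. 54. 57.] [-41.  43.]
210 118 [56. 58. 60.] [-44.  36.]
220 1 [62. 62. 62.] [-11. -11.]
230 65 [77. 80. 82.] [-47.  41.]
240 150 [79. 82. 85.] [-47.  44.]
250 145 [74. 86. 88.] [-39.  45.]
260 162 [76. 89. 91.] [-40.  45.]
270 245 [-121.   91.   95.] [-38.  45.]
280 435 [-105.   34.   98.] [-39.  43.]
290 1074 [-82.   5. 101.] [-38.  41.]
300 920 [-119.  -11.  105.] [-35.  38.]
310 327 [-132.  -82.  -61.] [-25.  30.]
320 385 [-138.  -97.  -64.] [-17.  18.]
15.3417 [0.1 2.8 7.6] [1.042e+02 2.000e-01 2.883e+02]
```

The lid stands on its stop at 1.92. I'll retract and move over the lamp house with the tool pointing down.

```bash
python3 - <<'E' 2>/dev/null
from h import *
D=39
def rep(n): s=observe();print(n,round(s["time_s"],2),U(s["eef_pos"]),np.round(s["ft_force"],1))
move_l(W(20+D,0,293),.12);rep("back")
move_l(W(-170+D,0,330),.25)
o=ori(-uz,-uy)
movep(W(-150,30,300-D),o);rep("down")
move_l(W(-68,30,210-D),.2);rep("above")
L,X,p=wcloud();cv2.imwrite("pics/w7.png",p[:,:,::-1]);np.savez("pics/w7.npz",L=L,p=p)
print(lidang("scene")[:2])
E
```

```text
back 15.87 [ 59.   -0.  292.3] [-0.   0.3  0.1]
down 17.82 [-148.7   30.8  259.8] [-0.3  0.5 -0.2]
above 18.57 [-68.7  29.6 171.2] [0.5 0.1 0.4]
(np.int64(1762), array([1.922, 1.935, 1.961]))
```

View pics/w7.png

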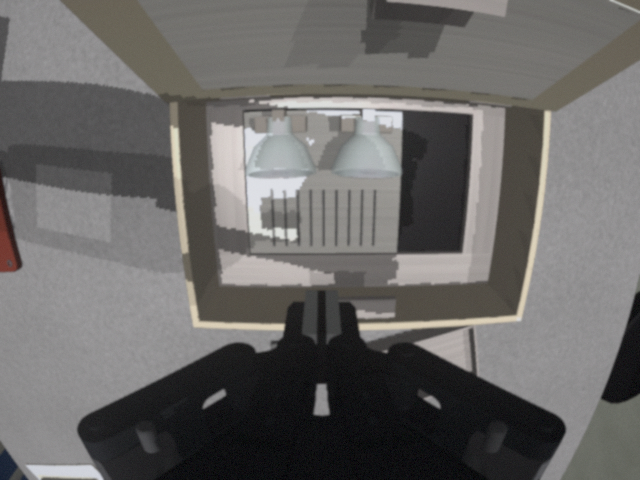

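The wrist view shows both lamps, at (280,150) and (367,150), the grooved plate at about (322,218), and the free slot to its right from 405 to 468. Next I'll read its coordinates, then descend and press gently.

```bash
python3 - <<'E' 2>/dev/null
from h import *
D=39
L=np.load("pics/w7.npz")["L"]
for n,(u,v) in dict(groove=(322,225),plateR=(396,225),plateL=(252,240),slotR=(474,225),lampL=(280,172),lampR=(367,172),plateF=(322,247)).items(): print(n,L[v,u].round())
def rep(n): s=observe();print(n,round(s["time_s"],2),U(s["eef_pos"]),np.round(s["ft_force"],1))
h=move_l(W(-76,30,90-D),.15,max_force=12);rep(h)
if not h: h=move_l(W(-76,30,60-D),.02,max_force=8);rep(h)
hold(.2);rep("")
E
```

```text
groove [-72.  29.  71.]
plateR [-72. -30.  71.]
plateL [-84.  86.  71.]
slotR [-71. -98.  70.]
lampL [-23.  56. 120.]
lampR [-22.   1. 120.]
plateF [-91.  29.  69.]
False 19.62 [-76.2  29.1  52.1] [ 0.9 -0.9 -0.2]
True 20.62 [-76.   29.4  30.9] [0.9 0.3 5. ]
 20.82 [-76.   29.4  30.9] [1.7 0.5 5.4]
```

```bash
python3 - <<'E' 2>/dev/null
from h import *
def rep(n): s=observe();f=s["ft_force"];print(n,round(s["time_s"],2),U(s["eef_pos"]),"fx,fy,fz unit",np.round([f@ux,f@uy,f[2]],1))
z=30
move_l(W(-76,30,z),.02,max_force=20);rep("press")
while observe()["ft_force"][2]<12 and z>26: z-=.5;move_l(W(-76,30,z),.02,max_force=15)
rep(f"z{z}")
for y in(22,14,4,-6,-16,-26,-33):
    h=move_l(W(-76,y,z),.03,max_force=25);rep(h)
    if h: break
L,X,p=wcloud();cv2.imwrite("pics/w8.png",p[:,:,::-1])
E
```

```text
press 21.07 [-76.   29.3  30.9] fx,fy,fz unit [1.8 0.4 9.5]
z29.0 21.57 [-76.   28.6  30.8] fx,fy,fz unit [ 1.5  1.4 13.7]
False 21.98 [-76.   20.1  30.8] fx,fy,fz unit [ 1.4  0.4 11.9]
False 22.4 [-76.   12.1  30.8] fx,fy,fz unit [ 1.2 -0.1 12.6]
False 22.88 [-75.9   2.2  30.9] fx,fy,fz unit [ 1.7 -0.6 11.7]
False 23.37 [-75.9  -7.8  30.9] fx,fy,fz unit [ 1.7  0.4 11.9]
False 23.85 [-75.8 -17.8  30.9] fx,fy,fz unit [ 1.  -0.4 11.4]
False 24.33 [-75.8 -27.7  30.8] fx,fy,fz unit [ 2.2 -0.4 10.8]
False 24.72 [-75.9 -31.2  30.7] fx,fy,fz unit [ 0.9 12.8 22.8]
```

View pics/w8.png

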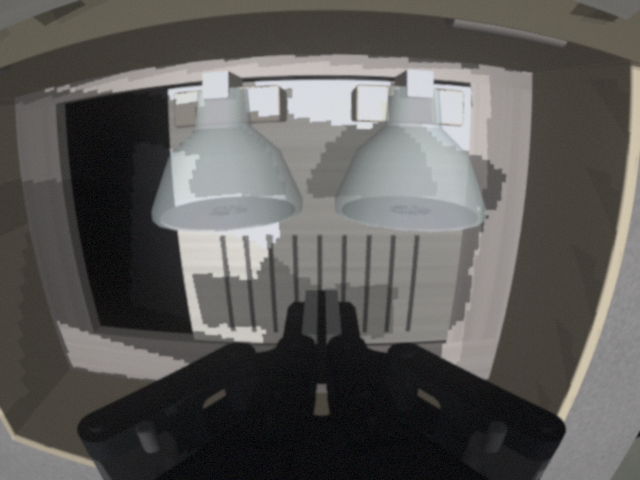

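The changer is against its end stop: the lateral force rose to 12.8 N and the view shows the plate at the right end of the slot, with the gap now on the left at (130,210). I'll lift straight off, clear out and verify.

```bash
python3 - <<'E' 2>/dev/null
from h import *
def rep(n): s=observe();print(n,round(s["time_s"],2),U(s["eef_pos"]),np.round(s["ft_force"],1))
move_l(W(-76,-33,60),.06);move_l(W(-76,-33,175),.2)
L,X,p=wcloud()
m=(L[...,2]>100)&(L[...,2]<119)&(L[...,0]>-28)&(L[...,0]<25)&(np.abs(L[...,1])<115)
h,e=np.histogram(L[m][:,1],bins=np.arange(-70,71,5));print(dict(zip(e[:-1].astype(int).tolist(),h.tolist())))
k=(L[...,2]<60)&(L[...,0]>-85)&(L[...,0]<-40)&(np.abs(L[...,1])<110);print("gap y",np.percentile(L[k][:,1],[2,98]).round() if k.any() else None, k.sum())
move_l(W(-160,-33,260),.2);rep("clear");hold(.3)
print(lidang("side")[:2])
p,d=get_image("scene");cv2.imwrite("pics/c9.png",p[:,:,::-1])
E
```

```text
{-70: 293, -65: 403, -60: 415, -55: 360, -50: 290, -45: 225, -40: 89, -35: 0, -30: 0, -25: 107, -20: 239, -15: 295, -10: 361, -5: 431, 0: 399, 5: 293, 10: 226, 15: 144, 20: 39, 25: 0, 30: 0, 35: 0, 40: 0, 45: 0, 50: 0, 55: 0, 60: 0, 65: 0}
gap y None 0
clear 26.96 [-159.4  -32.4  258.6] [ 0.   0.  -0.9]
(np.int64(2106), array([1.909, 1.923, 1.937]))
```

View pics/c9.png

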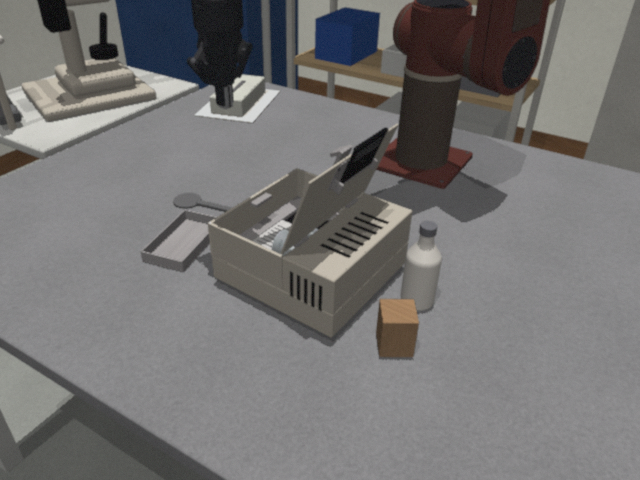

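The final view shows the lid open, the bystanders unmoved and the robot clear. The spare lamp's centre reads about -2 mm from the port line, which is within calibration error.

```bash
python3 -c "
from plant import *
print(job_done())"
```

```text
the job is handed in; nothing more can be done
None
```

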